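# Lock the planner panel into its desk stand and hold a binder clip open over its edge

### The arm

A 6-joint arm with a two-finger parallel gripper is mounted at the origin on a cart in front of the work surface, level with it; the furniture and walls round the work are solid. World frame = base frame: x ahead of the robot, y to its left, z up, the work surface at z = 0. Lengths are in m, angles in rad, forces in N, time in s.
With the tool pointing down it reaches from about 0.3 to 0.775 m from the base axis. Payload 14.6 kg.
Tool frame: the origin (TCP) lies on the mounting face of the last link; the fingertips stand 199 mm ahead of it and the grasp point (between the pads) lies 180 mm ahead of it; z points along the fingers, y is the line along which they close (so a half turn about z gives the same grasp; the last joint's range is limited). The gripper opens to 94 mm and grips with 3 to 60 N. Pads are 16 mm wide; open, the fingers measure 119 mm over their backs; the gripper's body (75 mm by 177 mm) begins 78 mm behind the grasp point.
Start: joints at [1.186, 0.3, 1.521, -0, 1.321, -0.067], TCP at [0.172, 0.522, 0.405] pointing down, gripper open.
Joint ranges: [-3.03, 3.03], [-0.79, 2.21], [0.23, 2.52], [-1.04, 4.18], [0, 3.07], [-2.55, 2.55]. Speed limits (rad/s): [2.22, 2.22, 2.57, 3.14, 3.14, 3.14].

### API

Orientations are given as [roll, pitch, yaw] about the fixed x, y, z axes, in that order (R = Rz(yaw) Ry(pitch) Rx(roll)).
In Python, from station import telemetry, cams, workorder, finder gives the robot as it stands.
- The arm moves only by the tool jog_arm, never from a script. Its argument "rows" is a list of rows, each an object with "gripper": the finger opening in m, from 0 to 0.094; "slide": the shift along the tool's x, y, z in m, a list of three; "spin": the turn about the tool's z in rad. In form: [{"gripper": gripper, "slide": [tx, ty, tz], "spin": spin}, ...]. A call has 1 to 8 rows; each row is the pose to reach, as a shift and turn from the pose commanded when the call began, along the tool's axes at that moment; what a row does not reach only later rows make up. A row lasts 1/10 s, in which the tool goes at most 50 mm and 8.59 degrees, less where a joint would pass 70% of its speed; a pose out of reach is approached as far as the arm can. A call with a gripper value outside its range is refused whole. The fingers move at their own pace and stop on an object; "squeeze" is the grip in N (left out, the last holds). Time passes only in rows, so rows that repeat a pose let the fingers close. It gives the time, the measured TCP pose, the force, the opening and the grip force at its end, in the units of the state.
- telemetry.get_obs(): the state, without advancing time (a new reading comes with each control period).
- cams.camera(name): name is "scene" or "top" or "wrist"; returns (picture, depth): 400x640x3 uint8, red, green, blue; 400x640 float32, m along the optical axis (not along the pixel's ray), 0 where there is no reading.
- cams.camera_info(name): a dict with "camera_matrix" (3x3 intrinsics, pixels), "k1" (the pictures are not rectified: a ray, as slopes to the right and down, at radius r is drawn at 1 + k1 r^2 times it, then the intrinsics apply), "R" (3x3) and "t" (3): a world point X has camera coordinates R X + t; the wrist camera has in their place "tool_from_camera" (4x4, takes a point from camera to tool coordinates, whose origin is the TCP and whose axes are the flange's). Camera axes: x right, y down, z forward; pixel columns grow to the right and rows downward; lengths in m; the calibration is good to about 2 mm. A picture is of the moment at which its call begins: read the wrist's pose just before it. camera_info takes no time and is no camera call.
- workorder.hand_in(): hands the job in; it is judged then, once.
Trained networks look in the newest picture that a camera, given by its name, has taken for a name from the list of things; names that differ only in an ending like _2 or _b are one class to them, and where a whole thing is asked for, a point or a joint stands for the part that bears it (a point fixed in the world has none). Each returns a list of dicts, best first, with "confidence" (0 to 1); they miss things now and then, are a little off and sometimes report something else, mostly with a low value. They report only what shows in the picture. A call takes as long as a camera call.
- finder.find_in(target, camera): "point" ([x, y, z] in m, in world coordinates, good to about 4 mm: the middle of the surface that is visible of it).
- finder.masks_of(target, camera): "region" (400x640 bool, what is visible of it).
The state is a dict: "time_s": time; "qpos": joint angles; "joint_vel": joint speeds; "tau": joint torques, N m; "ee_pos": TCP position; "eef_rot": TCP orientation; "force": force on the tool from outside, world axes, zero at the start; "moment": the same for the moment, N m; "grip_width": finger opening in m; "grip_force": force on a finger pad.
Only numpy, scipy, OpenCV 4.12 (cv2) and the standard library are available. Lean on these libraries where they do the work, as an engineer would, in place of code of your own. Each camera call takes 0.05 s, during which the arm holds its last target. There are 200 camera calls.

### The job

Set up the desk planner stand for my pages: stand the planner panel in the pocket of the heavy base, foot fully down, then swing the red-knobbed locking lever shut over the foot. After that squeeze open the black binder clip that bites on the blue bookend, lift it off, and bring it down over the middle of the panel's top edge, one jaw in front of the panel and one behind, spread wide and touching it nowhere, so that I can slip pages in on either side. Finish still holding the clip squeezed open there, neither biting nor let go, and leave the mug, stapler, phone and eraser where they are.

Things in the scene. Friction and masses are not known exactly. Their poses are not given: they have to be found in the camera images.
- stand_base: Heavy dark steel base, fixed to the desk, 106 (x) x 150 (y) x 26 mm high; place and yaw vary. Origin on the desk under the pocket's centre; the base reaches from x = -80 (front) to +26 mm. The pocket is open at the top, 39 (x) x 93 (y) mm with a 3 mm chamfer round its mouth, floor 6 mm above the desk.
- pocket (a point): Centre of the pocket's mouth, on the base's top face, 26 mm above the desk.
- lock_lever (a joint): Locking lever, turns level about an upright pin. Rad: 0 = shut (stop; handle points straight to the base's -x, the short nose beyond the pin reaches over the foot's front ledge, 2 mm above a foot fully down); 1.25 = fully open (handle swung towards the base's -y, nose clear of the pocket). Starts at 1.05 to 1.25. No spring, light friction (about 0.5 N at the knob); stays where left.
- lever_knob (a point): Middle of the upright red knob on the end of the lever's handle, 65 mm from the pin: round, 14 mm in diameter, 36 to 66 mm above the desk. The handle bar under it is 12 mm wide, its top at 36 mm.
- lever_hinge (a point): Upright pin of the locking lever, 50 mm in front (-x) of the pocket's centre, seen from the base.
- panel: Loose planner panel, about 0.3 kg, upright: rigid board 8 mm thick (x), 148 mm wide (y), 105 mm tall, blue-headed sheet on its front (-x), on the middle of a dark block foot 36 (x) x 90 (y) x 22 mm high. Origin at the centre of the foot's underside. Fully down in the pocket its origin is over the pocket's centre, 6 mm above the desk, its axes in line with the base's.
- panel_top (a point): Middle of the panel's top edge, 127 mm above the panel's origin.
- bookend: Blue steel bookend fixed to the desk (place and yaw vary): upright sheet 3 mm thick (x), 110 mm wide (y), 125 mm tall, with three spiral notebooks up to 112 mm tall fixed behind it (+x). Origin on the desk under the middle of the sheet.
- clip: Loose black binder clip, 40 g, 50 mm long (y), wire handles up. Starts biting the bookend's top edge, lips 12 mm below that edge, up to 20 mm off its middle. Origin between the jaw lips (lowest point); x across the jaws, y along them. Spine 22 mm wide, underside 28 mm above the origin: an edge enters at most 28 mm.
- clip_handles (a point): Midway between the two handle tips, 60 mm above the clip's origin. The handles rise in a V from the spine (30 mm above the origin); each tip is a wire bar 20 mm long (y), 2.8 mm thick. Squeezing the tips together along the clip's x spreads the jaws.
- clip_back (a joint): Opening of the clip's +x half, rad: 0 = shut, about 0.04 on the bookend, 0.45 = stop. Spring: 5 N at the handle tips to start, about 11 N at the stop. Distance over the handle tips / gap between the lips: 59 / 1 mm at 0, 42 / 14 mm at 0.25, 28 / 25 mm at 0.45. Both halves move alike.
- clip_front (a joint): Opening of the clip's -x half, the same as clip_back.
- mug: White mug, 95 mm tall, loose bystander. Origin at the centre of its underside.
- stapler: Blue stapler, 136 mm long, 46 mm tall, loose bystander. Origin at the centre of its underside.
- phone: Black phone lying flat, 160 x 77 x 10 mm, loose bystander. Origin at the centre of its underside.
- eraser: Pink and green eraser, 48 mm long, 11 mm tall, loose bystander. Origin at the centre of its underside.

How it is judged:
On the way, in this order (a step that is already met when the one before it is completed fails the run):
1. the panel's foot is fully down in the pocket (z of panel in the frame of stand_base below 0.0085 m and horizontal distance between panel and pocket below 0.004 m and angle between panel's own z axis and vertical below 0.06 rad), for 0.2 s.
2. the locking lever is swung shut over the foot (all of step 1 and value of joint lock_lever below 0.12 rad), for 0.2 s.
3. the clip is held spread open, lifted clear of the bookend (value of joint each of clip_back, clip_front above 0.25 rad and contact force between the fingers and clip above 2 N and z of clip in the frame of bookend above 0.128 m and contact force between clip and bookend below 0.05 N), for 0.2 s.
At the end, for the whole second after the job is handed in: Panel down in the pocket (2.5 mm from floor, 4 mm of centre), lever below 0.12 rad. Fingers hold the clip still, both halves over 0.25 rad, square (0.15 rad), within 6 mm of the panel mid-plane, 20 mm of the middle, lips 5 to 25 mm below the top edge, not touching the panel (0.3 N) (all of step 2 and value of joint each of clip_back, clip_front above 0.25 rad and contact force between the fingers and clip above 2 N and x of clip in the frame of panel between -0.006 and 0.006 m and y of clip in the frame of panel between -0.02 and 0.02 m and z of clip in the frame of panel between 0.102 and 0.122 m and angle between the y axis of clip and the y axis of panel, either way round below 0.15 rad and angle between clip's own z axis and vertical below 0.15 rad and contact force between clip and panel below 0.3 N and linear speed of clip below 0.02 m/s); the arm keeps its last pose, push and grip.
It fails at once if the mug is pushed more than 30 mm (distance of mug from where it was at the start of the episode above 0.03 m).
It fails at once if the stapler is pushed more than 30 mm (distance of stapler from where it was at the start of the episode above 0.03 m).
It fails at once if the phone is pushed more than 30 mm (distance of phone from where it was at the start of the episode above 0.03 m).
It fails at once if the eraser is pushed more than 30 mm (distance of eraser from where it was at the start of the episode above 0.03 m).
It fails at once if the panel is tipped over (angle between panel's own z axis and vertical above 0.6 rad).
It also fails if it takes over 67 s, if anything falls off the work surface, if the arm or the gripper's body presses on something with over 40 N, if the wrist force passes 120 N, or if a joint passes its speed limit or range.

## Working session

There is one attempt and no reset: what is moved stays moved. The work goes in short steps, Python scripts to look and compute and a tool call to move; the robot and the scene stay as the last step left them, time stands still between calls to the robot, and variables do not carry over. Pictures are saved under pics/ and viewed, at most 10 in all, crops included, and the job is handed in when it is done.

Besides the shell and the picture viewer there is one more tool, called after ">>>" by a JSON object that holds its "op" and its "data". jog_arm: Moves the arm, as the interface text tells. Its arguments: {"type":"object","properties":{"rows":{"type":"array","items":{"type":"object","properties":{"gripper":{"type":"number"},"slide":{"type":"array","items":{"type":"number"}},"spin":{"type":"number"}}}},"squeeze":{"type":"number"}},"required":["rows"]}

```bash
mkdir -p pics; ls; cat > h.py <<'E'
import numpy as np, cv2
from scipy.spatial.transform import Rotation as Ro
from station import telemetry, cams, workorder, finder
def shot(n):
    o=telemetry.get_obs(); p,d=cams.camera(n); i=cams.camera_info(n)
    K=np.array(i["camera_matrix"]);k1=i["k1"]
    if n=="wrist":
        T=np.eye(4);T[:3,:3]=Ro.from_euler("xyz",o["eef_rot"]).as_matrix();T[:3,3]=o["ee_pos"]
        M=T@np.array(i["tool_from_camera"])
    else:
        M=np.eye(4);R=np.array(i["R"]);M[:3,:3]=R.T;M[:3,3]=-R.T@np.array(i["t"])
    v,u=np.mgrid[0:p.shape[0],0:p.shape[1]].astype(np.float32)
    xy=cv2.undistortPoints(np.stack([u.ravel(),v.ravel()],1)[:,None].astype(np.float64),K,np.array([k1,0,0,0,0.]))[:,0]
    ray=np.c_[xy,np.ones(len(xy))].reshape(*p.shape[:2],3)
    W=(ray*d[...,None])@M[:3,:3].T+M[:3,3]; W[d<=0]=np.nan
    return dict(p=p,d=d,W=W,M=M,ray=ray,K=K,k1=k1,o=o)
def save(s,f,crop=None,scale=1):
    p=s["p"][...,::-1]
    if crop: a,b,c,e=crop; p=p[b:e,a:c]
    cv2.imwrite("pics/"+f,cv2.resize(p,None,fx=scale,fy=scale))
E
python3 - <<'E'
from h import *
print(telemetry.get_obs())
ims=[]
for n in ["scene","top","wrist"]:
    s=shot(n); save(s,n+"0.png"); np.savez("/tmp/%s0.npz"%n,**{k:s[k] for k in("p","W")})
    print(n,s["M"].round(3).tolist(),s["K"].round(0).tolist(),s["k1"])
    for t in ["stand_base","lever_knob","panel","bookend","clip","mug","stapler","phone","eraser"]:
        print(t,[(np.round(r["point"],3).tolist(),round(r["confidence"],2)) for r in finder.find_in(t,n)[:2]])
E
```

```text
pics
{'time_s': 0.0, 'qpos': array([ 1.18637927e+00,  3.00503231e-01,  1.52158066e+00, -2.51619491e-05,
        1.32072322e+00, -6.65763209e-02]), 'joint_vel': array([-8.54158375e-04, -5.51189399e-05,  9.10120172e-04,  5.58829026e-04,
        1.35290942e-06,  1.25050122e-04]), 'tau': array([ 1.86641641e-04, -5.31804943e+01, -3.52735984e+01,  7.08134053e-02,
        2.44095846e-02, -1.30118678e-04]), 'ee_pos': array([0.17186525, 0.52242795, 0.40406875]), 'eef_rot': array([-3.14037927e+00, -5.64766273e-05,  2.82375812e+00]), 'force': array([-0.10213381,  0.16782526,  0.153633  ]), 'moment': array([-0.0368862 , -0.02248822, -0.01108912]), 'grip_force': 0.0, 'grip_width': 0.0935252585457527}
scene [[0.829, -0.358, 0.43, 0.031], [-0.56, -0.545, 0.624, -0.727], [0.011, -0.758, -0.652, 0.884], [0.0, 0.0, 0.0, 1.0]] [[466.0, 0.0, 313.0], [0.0, 466.0, 207.0], [0.0, 0.0, 1.0]] -0.13144341789115302
stand_base [([0.54, 0.068, 0.027], 0.66)]
lever_knob [([0.511, 0.07, 0.034], 0.7), ([0.483, -0.372, 0.148], 0.58)]
panel [([0.466, 0.292, 0.068], 0.73), ([0.506, -0.385, 0.157], 0.46)]
bookend [([0.4
[... 487 characters left out ...]
] 0.026827571213216564
stand_base [([0.544, 0.078, 0.025], 0.95), ([0.518, -0.355, 0.107], 0.6)]
lever_knob [([0.517, 0.072, 0.036], 0.48)]
panel [([0.462, 0.3, 0.078], 0.88)]
bookend [([0.516, -0.358, 0.105], 0.65)]
clip [([0.495, -0.364, 0.147], 0.6)]
mug [([0.74, 0.116, 0.04], 0.6)]
stapler [([0.384, -0.171, 0.042], 0.6)]
phone [([0.384, 0.135, 0.008], 0.85)]
eraser [([0.659, -0.189, 0.011], 0.56)]
wrist [[0.313, 0.923, 0.223, 0.106], [0.95, -0.305, -0.072, 0.544], [0.001, 0.234, -0.972, 0.385], [0.0, 0.0, 0.0, 1.0]] [[332.0, 0.0, 318.0], [0.0, 332.0, 204.0], [0.0, 0.0, 1.0]] 0.0014934541054187316
stand_base []
lever_knob []
panel []
bookend []
clip []
mug []
stapler []
phone []
eraser []
```

```bash
python3 -c "
import cv2,numpy as np
a=cv2.imread('pics/scene0.png');b=cv2.imread('pics/top0.png')
cv2.imwrite('pics/both.png',cv2.resize(np.vstack([a,b]),(480,600)))"
```

```text
(no output)
```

View pics/top0.png

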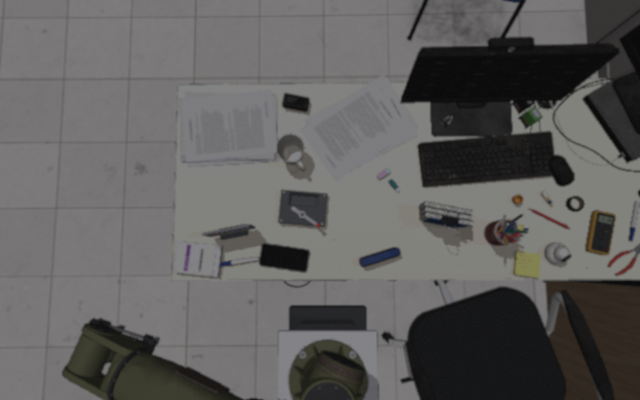

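View pics/scene0.png

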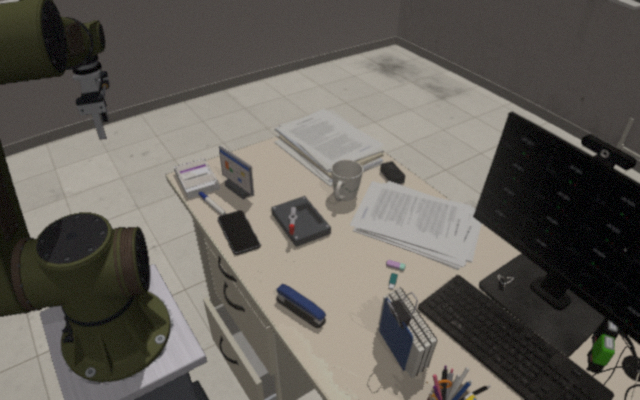

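The top view shows the panel at about (232,235), base (303,208), red knob (322,232) and bookend (445,214). The scene view agrees. Next, coarse poses from depth.

```bash
python3 - <<'E'
from h import *
o=telemetry.get_obs()
for n in ["top","scene"]:
    W=np.load("/tmp/%s0.npz"%n)["W"];P=np.load("/tmp/%s0.npz"%n)["p"].astype(int)
    def sel(c,r,z0,z1,m=None):
        k=(np.hypot(W[...,0]-c[0],W[...,1]-c[1])<r)&(W[...,2]>z0)&(W[...,2]<z1)
        if m is not None:k&=m
        return W[k]
    for nm,c,r,a,b in [("panel",(.465,.3),.12,.06,.14),("base",(.545,.075),.1,.017,.033),("bookend",(.515,-.36),.1,.09,.14),("clip",(.49,-.37),.05,.145,.19)]:
        q=sel(c,r,a,b)
        if len(q)<4: print(n,nm,len(q));continue
        (cx,cy),(w,h),an=cv2.minAreaRect(q[:,:2].astype(np.float32)); 
        pc=np.linalg.eigh(np.cov(q[:,:2].T))[1][:,1]
        print(n,nm,len(q),np.round([cx,cy,w,h],3),an,"pca",np.degrees(np.arctan2(pc[1],pc[0])).round(1),q.mean(0).round(3),q[:,2].max().round(3))
    red=(P[...,0]>P[...,1]*1.7)&(P[...,0]>60)
    q=sel((.51,.06),.1,.02,.08,red);print(n,"red",len(q),q.mean(0) if len(q) else 0)
i=cams.camera_info("wrist");print(np.round(i["tool_from_camera"],3))
E
```

```text
top panel 246 [0.467 0.304 0.01  0.147] 11.111993789672852 pca 100.9 [0.466 0.301 0.112] 0.136
top base 1062 [0.544 0.077 0.152 0.109] 84.85358428955078 pca 87.9 [0.539 0.079 0.026] 0.033
top bookend 662 [ 0.508 -0.372  0.152  0.065] 78.26097869873047 pca 77.8 [ 0.515 -0.371  0.107] 0.14
top clip 76 [ 0.49  -0.367  0.048  0.056] 89.33338928222656 pca 159.3 [ 0.49  -0.366  0.157] 0.181
top red 11 [0.48459603 0.02636139 0.06705482]
scene panel 658 [0.466 0.304 0.013 0.15 ] 12.348381996154785 pca 102.1 [0.465 0.297 0.098] 0.133
scene base 1209 [0.542 0.078 0.157 0.111] 84.87692260742188 pca 85.6 [0.536 0.072 0.026] 0.033
scene bookend 1441 [ 0.506 -0.374  0.153  0.068] 77.51258087158203 pca 75.2 [ 0.506 -0.388  0.107] 0.14
scene clip 146 [ 0.488 -0.37   0.048  0.056] 78.13973236083984 pca 177.2 [ 0.491 -0.369  0.159] 0.178
scene red 44 [0.48122876 0.02453149 0.0565006 ]
[[-0.001 -0.972 -0.234  0.069]
 [ 1.    -0.001  0.001 -0.   ]
 [-0.001 -0.234  0.972  0.02 ]
 [ 0.     0.     0.     1.   ]]
```

```bash
cat >> h.py <<'E'
def go(x,y,z,yawdeg):
    "slide & spin to bring GRASP POINT to x,y,z (tool pointing down)"
    o=telemetry.get_obs(); R=Ro.from_euler("xyz",o["eef_rot"]).as_matrix()
    g=o["ee_pos"]; s=R.T@(np.array([x,y,z+.18])-g)
    yaw=o["eef_rot"][2]; dy=(np.radians(yawdeg)-yaw+np.pi)%(2*np.pi)-np.pi
    print("slide",s.round(4).tolist(),"spin",round(-dy,4),"| t",round(o["time_s"],2),"grasp",(g+R@[0,0,.18]).round(4),"yaw",np.degrees(yaw).round(2),"w",round(o["grip_width"],4),"f",round(o["grip_force"],2),"F",o["force"].round(1))
E
python3 -c "
from h import *
go(.467,.304,.27,101.5)"
```

```text
slide [-0.3486, -0.1153, -0.0453] spin 1.0523 | t 1.5 grasp [0.1719 0.5224 0.2247] yaw 161.79 w 0.094 f 0.0 F [-0.9  0.2 -0.5]
```

>>> {"op": "jog_arm", "data": {"rows": [{"gripper":0.094,"slide":[-0.3486,-0.1153,-0.0453],"spin":1.0523},{"gripper":0.094,"slide":[-0.3486,-0.1153,-0.0453],"spin":1.0523},{"gripper":0.094,"slide":[-0.3486,-0.1153,-0.0453],"spin":1.0523},{"gripper":0.094,"slide":[-0.3486,-0.1153,-0.0453],"spin":1.0523},{"gripper":0.094,"slide":[-0.3486,-0.1153,-0.0453],"spin":1.0523},{"gripper":0.094,"slide":[-0.3486,-0.1153,-0.0453],"spin":1.0523},{"gripper":0.094,"slide":[-0.3486,-0.1153,-0.0453],"spin":1.0523},{"gripper":0.094,"slide":[-0.3486,-0.1153,-0.0453],"spin":1.0523}]}}

```text
time_s: 2.3
ee_pos: [0.4695, 0.3014, 0.4504]
eef_rot: [3.141, 0.0, 1.763]
force: [0.1, 0.1, 0.8]
grip_width: 0.0938
grip_force: 0.0
```

>>> {"op": "jog_arm", "data": {"rows": [{"gripper":0.094,"slide":[0,0,0],"spin":0},{"gripper":0.094,"slide":[0,0,0],"spin":0}]}}

```text
time_s: 2.5
ee_pos: [0.4668, 0.3041, 0.4497]
eef_rot: [-3.141, -0.0, 1.771]
force: [-0.6, 0.2, -0.5]
grip_width: 0.0939
grip_force: 0.0
```

```bash
python3 - <<'E'
from h import *
s=shot("wrist"); save(s,"w1.png"); np.savez("/tmp/w1.npz",p=s["p"],W=s["W"],d=s["d"])
W=s["W"];m=finder.masks_of("panel","wrist")
print([(round(r["confidence"],2),int(r["region"].sum())) for r in m])
k=(np.hypot(W[...,0]-.467,W[...,1]-.304)<.12)
for a,b in [(.1,.145),(.118,.14),(.013,.04)]:
    q=W[k&(W[...,2]>a)&(W[...,2]<b)]
    if len(q)>5: print(a,len(q),q[:,2].mean().round(4),np.round(cv2.minAreaRect(q[:,:2].astype(np.float32))[0],4),np.round(cv2.minAreaRect(q[:,:2].astype(np.float32))[1:][0],4),cv2.minAreaRect(q[:,:2].astype(np.float32))[2])
go(.467,.304,.105,101.5)
E
```

```text
[(0.74, 2829), (0.28, 2973)]
0.1 1473 0.1259 [0.4672 0.3063] [0.0092 0.1476] 10.75976276397705
0.118 1473 0.1259 [0.4672 0.3063] [0.0092 0.1476] 10.75976276397705
0.013 4770 0.023 [0.4186 0.3243] [0.1244 0.178 ] 12.190074920654297
slide [-0.0009, 0.0007, 0.1648] spin 0.0014 | t 2.6 grasp [0.4661 0.3047 0.2698] yaw 101.58 w 0.094 f 0.0 F [-1.1  0.1  0.3]
```

View pics/w1.png

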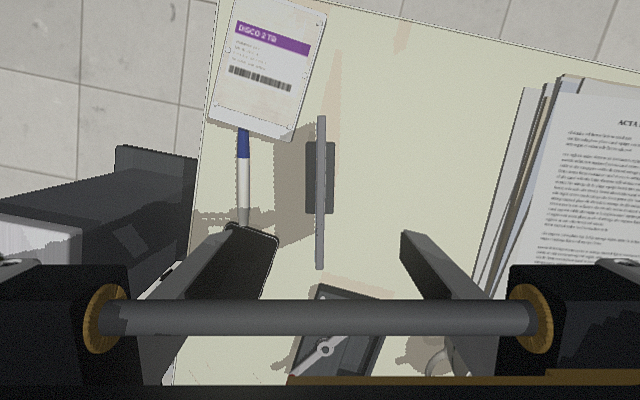

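The picture shows the panel's top edge running from (321,115) to (320,268), centred between the fingers, with its foot at (319,177). Measured height is 0.126 as expected, so I grasp it.

>>> {"op": "jog_arm", "data": {"rows": [{"gripper":0.094,"slide":[0.0005,0.001,0.05],"spin":0.012},{"gripper":0.094,"slide":[0.0005,0.001,0.1],"spin":0.012},{"gripper":0.094,"slide":[0.0005,0.001,0.14],"spin":0.012},{"gripper":0.094,"slide":[0.0005,0.001,0.165],"spin":0.012},{"gripper":0.094,"slide":[0.0005,0.001,0.165],"spin":0.012},{"gripper":0.02,"slide":[0.0005,0.001,0.165],"spin":0.012},{"gripper":0.0,"slide":[0.0005,0.001,0.165],"spin":0.012},{"gripper":0.0,"slide":[0.0005,0.001,0.165],"spin":0.012}], "squeeze": 30}}

```text
time_s: 3.4
ee_pos: [0.4679, 0.305, 0.2866]
eef_rot: [3.139, -0.001, 1.76]
force: [0.2, -0.1, -0.0]
grip_width: 0.0731
grip_force: 0.0
```

>>> {"op": "jog_arm", "data": {"rows": [{"gripper":0.0,"slide":[0,0,0],"spin":0},{"gripper":0.0,"slide":[0,0,0],"spin":0},{"gripper":0.0,"slide":[0,0,0],"spin":0},{"gripper":0.0,"slide":[0,0,0],"spin":0},{"gripper":0.0,"slide":[0,0,0],"spin":0}]}}

```text
time_s: 3.9
ee_pos: [0.4679, 0.3047, 0.2849]
eef_rot: [-3.142, 0.0, 1.759]
force: [1.5, -1.1, 0.1]
grip_width: 0.0337
grip_force: 0.0
```

```bash
python3 -c "
from h import *
go(.53,.16,.18,85)"
```

```text
slide [-0.1538, 0.0339, -0.0751] spin 0.2759 | t 3.9 grasp [0.4678 0.3047 0.1049] yaw 100.81 w 0.0337 f 0.0 F [ 1.5 -1.1  0.1]
```

>>> {"op": "jog_arm", "data": {"rows": [{"gripper":0.0,"slide":[0,0,0],"spin":0},{"gripper":0.0,"slide":[0,0,0],"spin":0},{"gripper":0.0,"slide":[0,0,0],"spin":0},{"gripper":0.0,"slide":[0,0,0],"spin":0},{"gripper":0.0,"slide":[0,0,0],"spin":0},{"gripper":0.0,"slide":[0,0,-0.02],"spin":0},{"gripper":0.0,"slide":[0,0,-0.05],"spin":0},{"gripper":0.0,"slide":[0,0,-0.085],"spin":0}]}}

```text
time_s: 4.7
ee_pos: [0.4677, 0.3046, 0.3699]
eef_rot: [-3.139, 0.001, 1.759]
force: [0.1, -0.7, -3.1]
grip_width: 0.0076
grip_force: 30.0
```

```bash
python3 -c "
from h import *
go(.56,.02,.20,85)"
```

```text
slide [-0.2968, 0.0373, -0.01] spin 0.2759 | t 4.7 grasp [0.4673 0.3043 0.1899] yaw 100.81 w 0.0076 f 30.0 F [ 0.1 -0.7 -3.1]
```

>>> {"op": "jog_arm", "data": {"rows": [{"gripper":0.0,"slide":[-0.262,-0.037,-0.01],"spin":0.276},{"gripper":0.0,"slide":[-0.262,-0.037,-0.01],"spin":0.276},{"gripper":0.0,"slide":[-0.262,-0.037,-0.01],"spin":0.276},{"gripper":0.0,"slide":[-0.262,-0.037,-0.01],"spin":0.276},{"gripper":0.0,"slide":[-0.262,-0.037,-0.01],"spin":0.276},{"gripper":0.0,"slide":[-0.262,-0.037,-0.01],"spin":0.276},{"gripper":0.0,"slide":[-0.262,-0.037,-0.01],"spin":0.276},{"gripper":0.0,"slide":[-0.262,-0.037,-0.01],"spin":0.276}]}}

```text
time_s: 5.5
ee_pos: [0.4806, 0.0406, 0.3797]
eef_rot: [-3.141, -0.0, 1.483]
force: [0.5, 0.8, -2.6]
grip_width: 0.008
grip_force: 30.0
```

>>> {"op": "jog_arm", "data": {"rows": [{"gripper":0.0,"slide":[0,0,0],"spin":0},{"gripper":0.0,"slide":[0,0,0],"spin":0}]}}

```text
time_s: 5.7
ee_pos: [0.4806, 0.0414, 0.3798]
eef_rot: [-3.141, -0.0, 1.485]
force: [1.2, 0.3, -3.1]
grip_width: 0.0077
grip_force: 30.0
```

```bash
python3 - <<'E'
from h import *
s=shot("wrist"); save(s,"w2.png"); np.savez("/tmp/w2.npz",p=s["p"],W=s["W"],d=s["d"])
W=s["W"]
k=(np.hypot(W[...,0]-.543,W[...,1]-.077)<.11)
for a,b in [(.018,.033),(.0,.012),(.002,.01)]:
    q=W[k&(W[...,2]>a)&(W[...,2]<b)]
    print(a,len(q),q[:,2].mean().round(4),cv2.minAreaRect(q[:,:2].astype(np.float32)))
print(np.median(W[(abs(W[...,2])<.012)][:,2]))
go(.57,.075,.2,85)
E
```

```text
0.018 10787 0.026 ((0.5443413853645325, 0.07829748094081879), (0.1526656299829483, 0.10909079015254974), 84.9888916015625)
0.0 10559 0.0024 ((0.5452156066894531, 0.07991816848516464), (0.21234282851219177, 0.21983657777309418), 52.360538482666016)
0.002 3196 0.0062 ((0.5477336049079895, 0.08795614540576935), (0.19080691039562225, 0.2179224193096161), 66.6853256225586)
0.00024342977744734595
slide [0.0413, 0.0861, -0.0002] spin 0.0014 | t 5.75 grasp [0.4806 0.0413 0.1998] yaw 85.08 w 0.0079 f 30.0 F [-0.7 -0.6 -3.9]
```

View pics/w2.png

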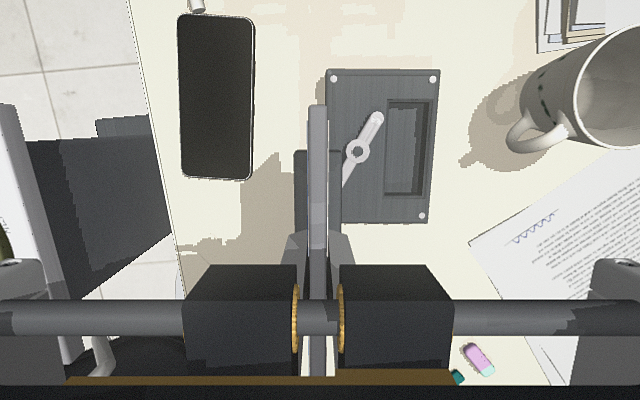

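The picture shows the base from (327,68) to (440,223), its pocket at (385–434, 100–198), lever open, and nose clear of the pocket. I'll measure the pocket's mouth directly.

```bash
python3 - <<'E'
from h import *
z=np.load("/tmp/w2.npz");W=z["W"]
yaw=np.radians(-5.0);c=np.array([.5443,.0783])
B=(W[...,:2]-c)@np.array([[np.cos(yaw),-np.sin(yaw)],[np.sin(yaw),np.cos(yaw)]])
top=(abs(W[...,2]-.026)<.003)
def edges(coord,other,lo,hi,olo,ohi):
    # last top point before / first after hole along coord, in strips of other
    r=[]
    for o in np.arange(olo,ohi,.006):
        m=top&(abs(other-o)<.003)&(coord>lo)&(coord<hi); v=np.sort(coord[m])
        if len(v)<10: continue
        g=np.argmax(np.diff(v)); r.append((o,v[0],v[g],v[g+1],v[-1]))
    r=np.array(r);print(np.round(np.median(r,0)*1000,1));return r
rx=edges(B[...,0],B[...,1],-.06,.06,-.03,.045)
ry=edges(B[...,1],B[...,0],-.09,.09,.018,.04)
print(np.round(rx*1000,1));print(np.round(ry*1000,1))
for nm,r,j in(("x far edge",rx,4),("pocket far",rx,3),("pocket near",rx,2)): print(nm,np.degrees(np.polyfit(r[:,0],r[:,j],1)[0]))
# panel held: top edge & yaw
k=(W[...,2]>.2)&(W[...,2]<.235)&(abs(W[...,0]-.48)<.03)&(W[...,1]>.06);q=W[k]
print(len(q),q[:,2].mean(),cv2.minAreaRect(q[:,:2].astype(np.float32)))
E
```

```text
[  6.  -50.3   7.   46.3  53.9]
[ 27.  -76.2 -45.9  47.2  76.1]
[[-30.  -32.6   6.5  46.3  54. ]
 [-24.  -29.7   7.1  45.8  53.7]
 [-18.  -26.7   7.1  46.5  53.8]
 [-12.  -37.1   6.9  46.1  53.6]
 [ -6.  -36.3   6.6  46.3  54.4]
 [ -0.  -50.3   7.1  46.   54.1]
 [  6.  -50.3   7.   46.3  53.8]
 [ 12.  -50.4   6.6  46.   53.9]
 [ 18.  -50.5   7.3  46.6  54.6]
 [ 24.  -50.5   6.9  46.   54.3]
 [ 30.  -51.5   6.8  46.7  54.4]
 [ 36.  -51.6   7.3  46.1  53.7]
 [ 42.  -54.4   7.   46.5  53.7]]
[[ 18.  -74.6 -45.9  47.2  76.1]
 [ 24.  -76.3 -45.9  47.3  76.1]
 [ 30.  -76.1 -45.8  47.2  76.2]
 [ 36.  -76.3 -46.   47.2  76.3]]
x far edge 0.17566543092977718
pocket far 0.21272452913924947
pocket near 0.2204546767711858
2796 0.22185550512856672 ((0.4829724431037903, 0.08798430860042572), (0.056759465485811234, 0.009102449752390385), 84.75917053222656)
```

>>> {"op": "jog_arm", "data": {"rows": [{"gripper":0.0,"slide":[0.0422,0.0882,0.0],"spin":0},{"gripper":0.0,"slide":[0.0422,0.0882,0.0],"spin":0},{"gripper":0.0,"slide":[0.0422,0.0882,0.0],"spin":0},{"gripper":0.0,"slide":[0.0422,0.0882,0.03],"spin":0},{"gripper":0.0,"slide":[0.0422,0.0882,0.06],"spin":0},{"gripper":0.0,"slide":[0.0422,0.0882,0.06],"spin":0},{"gripper":0.0,"slide":[0.0422,0.0882,0.06],"spin":0}]}}

```text
time_s: 6.45
ee_pos: [0.5722, 0.0751, 0.3207]
eef_rot: [-3.141, 0.0, 1.484]
force: [1.0, 1.2, -2.1]
grip_width: 0.0076
grip_force: 30.0
```

```bash
python3 - <<'E'
from h import *
s=shot("wrist"); save(s,"w3.png"); W=s["W"]; np.savez("/tmp/w3.npz",p=s["p"],W=s["W"],d=s["d"])
k=(W[...,2]>.13)&(W[...,2]<.175)&(abs(W[...,0]-.57)<.03)&(W[...,1]>.09)&(W[...,1]<.19);q=W[k]
print(len(q),q[:,2].mean(),cv2.minAreaRect(q[:,:2].astype(np.float32)))
k=(np.hypot(W[...,0]-.543,W[...,1]-.077)<.11)&(abs(W[...,2]-.026)<.004)
q=W[k];print(len(q),cv2.minAreaRect(q[:,:2].astype(np.float32)))
go(.57,.075,.111,85)
E
```

```text
2946 0.16278968809477537 ((0.5744404196739197, 0.11996274441480637), (0.060127951204776764, 0.009156359359622002), 84.86946868896484)
10763 ((0.5450299978256226, 0.08947084099054337), (0.13043974339962006, 0.10930345952510834), 84.95543670654297)
slide [-0.0002, -0.0024, 0.0306] spin 0.0003 | t 6.5 grasp [0.5727 0.075  0.1416] yaw 85.02 w 0.0077 f 30.0 F [ 0.6  0.3 -3.2]
```

View pics/w3.png

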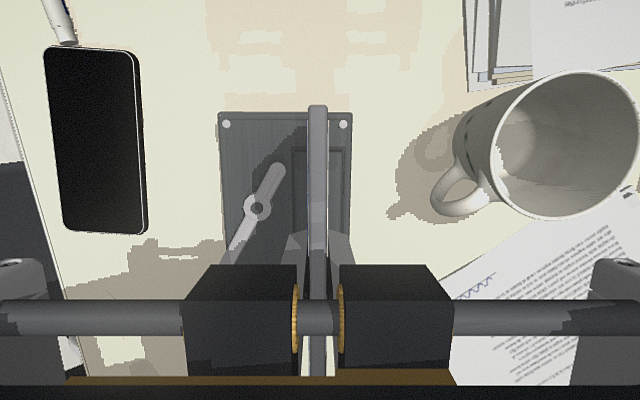

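The picture shows the panel over the base with the pocket corner visible at (300,150). By measurement the panel is within 1 mm of the pocket's centre, so I lower it.

>>> {"op": "jog_arm", "data": {"rows": [{"gripper":0.0,"slide":[0.0002,0.0,0.006],"spin":0},{"gripper":0.0,"slide":[0.0002,0.0,0.012],"spin":0},{"gripper":0.0,"slide":[0.0002,0.0,0.018],"spin":0},{"gripper":0.0,"slide":[0.0002,0.0,0.024],"spin":0},{"gripper":0.0,"slide":[0.0002,0.0,0.029],"spin":0},{"gripper":0.0,"slide":[0.0002,0.0,0.031],"spin":0},{"gripper":0.0,"slide":[0.0002,0.0,0.031],"spin":0}]}}

```text
time_s: 7.2
ee_pos: [0.5726, 0.074, 0.2923]
eef_rot: [3.138, 0.001, 1.483]
force: [-8.3, -11.2, 27.0]
grip_width: 0.008
grip_force: 30.0
```

```bash
python3 - <<'E'
from h import *
s=shot("wrist"); W=s["W"]
k=(W[...,2]>.1)&(W[...,2]<.175)&(abs(W[...,0]-.57)<.03)&(W[...,1]>.09)&(W[...,1]<.19);q=W[k]
print(len(q),np.median(q[:,2]),cv2.minAreaRect(q[:,:2].astype(np.float32)))
go(.57,.075,.111,85)
E
```

```text
2862 0.1509681880989764 ((0.5748385787010193, 0.11495228111743927), (0.050650257617235184, 0.00921087246388197), 85.3405990600586)
slide [0.0008, -0.0027, 0.0013] spin -0.0003 | t 7.25 grasp [0.5732 0.0737 0.1123] yaw 84.98 w 0.008 f 30.03 F [ -8.2 -11.2  27. ]
```

```bash
python3 - <<'E'
from h import *
a=shot("wrist");b=shot("scene"); save(a,"a.png");save(b,"b.png",(190,120,420,270),3)
W=a["W"];k=(W[...,2]>.1)&(abs(W[...,0]-.573)<.012)&(W[...,1]>.07)&(W[...,1]<.19)&(W[...,2]<.2);q=W[k]
for y in np.arange(.085,.16,.006):
    v=q[abs(q[:,1]-y)<.003]
    if len(v): print(round(y,3),len(v),v[:,2].mean().round(4),v[:,2].max().round(4),v[:,0].mean().round(4))
A=cv2.imread("pics/a.png")[60:300,150:450];B=cv2.imread("pics/b.png")
A=cv2.resize(A,(400,320));B=cv2.resize(B,(400,261))
cv2.imwrite("pics/ab.png",np.vstack([A,B]))
E
```

```text
0.085 1684 0.1383 0.2 0.5727
0.091 297 0.1477 0.1501 0.573
0.097 314 0.1496 0.1987 0.5735
0.103 379 0.1571 0.1993 0.5741
0.109 780 0.1773 0.2 0.5727
0.115 364 0.1521 0.1546 0.5748
0.121 373 0.1534 0.1556 0.5754
0.127 403 0.1542 0.1566 0.5758
0.133 391 0.1397 0.1555 0.5763
0.139 149 0.1118 0.1222 0.5768
```

View pics/ab.png

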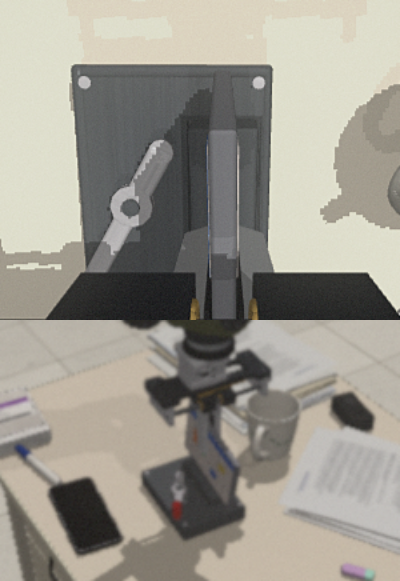

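The crops show the panel tilted in the grip, +y end up, with the foot's +y end apparently caught on the pocket rim. I check the earlier views for tilt before mending.

```bash
python3 - <<'E'
from h import *
for n,x0,y0,z0,z1 in(("w1",.467,.3063,.118,.14),("w2",.4806,.0413,.2,.235),("w3",.5727,.075,.145,.175)):
    W=np.load("/tmp/%s.npz"%n)["W"]
    k=(W[...,2]>z0)&(W[...,2]<z1)&(abs(W[...,0]-x0)<.025)&(abs(W[...,1]-y0)<.09)
    if n!="w1": k&=(W[...,1]>y0+.02)
    q=W[k]; print(n,len(q),np.polyfit(q[:,1],q[:,2],1))
    for y in np.arange(y0-.08,y0+.09,.012):
        v=q[abs(q[:,1]-y)<.004]
        if len(v): print(round(y-y0,3),len(v),np.median(v[:,2]).round(4),v[:,0].mean().round(4))
o=telemetry.get_obs();print(o["moment"],o["force"])
E
```

```text
w1 1473 [0.00153711 0.12540705]
-0.068 63 0.1263 0.48
-0.056 71 0.1264 0.4776
-0.044 71 0.1261 0.4753
-0.032 82 0.1265 0.4734
-0.02 82 0.1263 0.4709
-0.008 85 0.1262 0.4684
0.004 78 0.1265 0.4665
0.016 81 0.1264 0.4641
0.028 87 0.1262 0.4622
0.04 89 0.1264 0.4597
0.052 90 0.1263 0.4572
0.064 91 0.1265 0.4548
0.076 10 0.1262 0.4543
w2 2745 [0.0266701  0.21946989]
0.028 364 0.2218 0.4813
0.04 384 0.2222 0.4823
0.052 408 0.2224 0.4834
0.064 444 0.2226 0.4846
0.076 153 0.2227 0.4853
w3 2732 [0.03002357 0.15912609]
0.028 374 0.1628 0.5728
0.04 383 0.1631 0.5739
0.052 402 0.1633 0.575
0.064 445 0.1635 0.5763
0.076 150 0.1637 0.5769
[-1.72510896  2.38113283  0.17312948] [ -9.02905242 -10.82498758  26.71174606]
```

>>> {"op": "jog_arm", "data": {"rows": [{"gripper":0.0,"slide":[0,0,-0.02],"spin":0},{"gripper":0.0,"slide":[0,0,-0.05],"spin":0},{"gripper":0.0,"slide":[0,0,-0.08],"spin":0},{"gripper":0.0,"slide":[0,0,-0.08],"spin":0},{"gripper":0.0,"slide":[0,0,-0.08],"spin":0}]}}

```text
time_s: 7.85
ee_pos: [0.5721, 0.0749, 0.3685]
eef_rot: [3.141, -0.0, 1.483]
force: [-0.2, -0.7, -3.0]
grip_width: 0.0078
grip_force: 30.0
```

```bash
python3 - <<'E'
from h import *
W=np.load("/tmp/w3.npz")["W"]
for X,Y in((.5,.25),(.5,.22)):
    k=(abs(W[...,0]-X)<.03)&(abs(W[...,1]-Y)<.09);print(X,Y,k.sum(),np.nanpercentile(W[k][:,2],[1,99]))
W=np.load("/tmp/top0.npz")["W"]
for X,Y in((.5,.25),(.5,.22),(.52,.24)):
    k=(abs(W[...,0]-X)<.03)&(abs(W[...,1]-Y)<.075);print(X,Y,k.sum(),np.nanpercentile(W[k][:,2],[1,99]))
s=shot("wrist");W=s["W"];go(.53,.25,.19,85)
k=(W[...,2]>.2)&(W[...,2]<.26)&(abs(W[...,0]-.573)<.015)&(W[...,1]>.095)&(W[...,1]<.16);q=W[k];print(len(q),np.polyfit(q[:,1],q[:,2],1),q[:,1].max())
for y in np.arange(.09,.16,.012):
    v=q[abs(q[:,1]-y)<.004]
    if len(v): print(round(y,3),len(v),np.median(v[:,2]).round(4))
E
```

```text
0.5 0.25 7994 [-0.00177771  0.00161147]
0.5 0.22 10244 [-0.00176449  0.0271985 ]
0.5 0.25 781 [-0.00758585  0.13111127]
0.5 0.22 808 [-0.00779637  0.13108388]
0.52 0.24 800 [-0.00715026  0.00899031]
slide [0.1708, -0.0571, -0.0024] spin -0.0001 | t 7.9 grasp [0.5717 0.0749 0.1876] yaw 85.0 w 0.0072 f 30.0 F [-1.   0.1 -3.9]
2502 [-0.09226557  0.23702537] 0.13734326421887635
0.102 419 0.2261
0.114 480 0.2283
0.126 528 0.2305
0.138 164 0.2083
```

>>> {"op": "jog_arm", "data": {"rows": [{"gripper":0.0,"slide":[0.04,-0.016,0],"spin":0},{"gripper":0.0,"slide":[0.08,-0.033,0],"spin":0},{"gripper":0.0,"slide":[0.12,-0.05,0],"spin":0},{"gripper":0.0,"slide":[0.16,-0.066,0],"spin":0},{"gripper":0.0,"slide":[0.16,-0.066,0.03],"spin":0},{"gripper":0.0,"slide":[0.16,-0.066,0.06],"spin":0},{"gripper":0.0,"slide":[0.16,-0.066,0.077],"spin":0},{"gripper":0.0,"slide":[0.16,-0.066,0.077],"spin":0}]}}

```text
time_s: 8.7
ee_pos: [0.5197, 0.2399, 0.2879]
eef_rot: [-3.135, 0.003, 1.484]
force: [0.4, 0.3, -2.3]
grip_width: 0.0081
grip_force: 30.0
```

>>> {"op": "jog_arm", "data": {"rows": [{"gripper":0.0,"slide":[0,0,0.004],"spin":0},{"gripper":0.0,"slide":[0,0,0.008],"spin":0},{"gripper":0.0,"slide":[0,0,0.012],"spin":0},{"gripper":0.0,"slide":[0,0,0.016],"spin":0},{"gripper":0.0,"slide":[0,0,0.019],"spin":0},{"gripper":0.0,"slide":[0,0,0.019],"spin":0}], "squeeze": 10}}

```text
time_s: 9.3
ee_pos: [0.5206, 0.2407, 0.2748]
eef_rot: [3.139, -0.003, 1.483]
force: [-2.5, 4.1, 8.3]
grip_width: 0.0079
grip_force: 10.0
```

```bash
python3 - <<'E'
from h import *
s=shot("wrist");W=s["W"];go(.53,.25,.08,85)
g=s["o"]["ee_pos"]
k=(W[...,2]>.1)&(W[...,2]<.16)&(abs(W[...,0]-g[0])<.015)&(W[...,1]>g[1]+.02)&(W[...,1]<g[1]+.09);q=W[k];print(len(q),np.polyfit(q[:,1],q[:,2],1),q[:,1].max())
for y in np.arange(.02,.1,.012)+g[1]:
    v=q[abs(q[:,1]-y)<.004]
    if len(v): print(round(y,3),len(v),np.median(v[:,2]).round(4))
E
```

```text
slide [0.01, 0.0085, 0.0148] spin -0.0001 | t 9.35 grasp [0.5211 0.2412 0.0948] yaw 84.99 w 0.0082 f 10.0 F [-2.5  5.6  7.6]
3043 [-0.03317987  0.14456123] 0.310147526901639
0.261 212 0.1341
0.273 480 0.1352
0.285 509 0.1366
0.297 562 0.1381
0.309 276 0.1266
```

>>> {"op": "jog_arm", "data": {"rows": [{"gripper":0.012,"slide":[0,0,0],"spin":0},{"gripper":0.03,"slide":[0,0,-0.005],"spin":0},{"gripper":0.03,"slide":[0,0,-0.005],"spin":0},{"gripper":0.03,"slide":[0,0,-0.005],"spin":0},{"gripper":0.03,"slide":[0,0,-0.005],"spin":0},{"gripper":0.03,"slide":[0,0,-0.005],"spin":0}]}}

```text
time_s: 9.95
ee_pos: [0.5204, 0.24, 0.2778]
eef_rot: [-3.141, 0.0, 1.483]
force: [-0.5, -0.3, -0.5]
grip_width: 0.0298
grip_force: 0.0
```

```bash
python3 - <<'E'
from h import *
s=shot("wrist");W=s["W"];go(.53,.25,.08,85)
g=s["o"]["ee_pos"]
k=(W[...,2]>.115)&(W[...,2]<.14)&(abs(W[...,0]-g[0])<.02)&(W[...,1]>g[1]+.02)&(W[...,1]<g[1]+.1);q=W[k];print(len(q),np.polyfit(q[:,1],q[:,2],1),q[:,1].max(),cv2.minAreaRect(q[:,:2].astype(np.float32)))
for y in np.arange(.02,.1,.012)+g[1]:
    v=q[abs(q[:,1]-y)<.004]
    if len(v): print(round(y,3),len(v),np.median(v[:,2]).round(4),v[:,0].mean().round(4))
p=shot("top");W=p["W"]
q=W[(np.hypot(W[...,0]-.52,W[...,1]-.25)<.1)&(W[...,2]>.1)&(W[...,2]<.14)]
print(len(q),cv2.minAreaRect(q[:,:2].astype(np.float32)))
E
```

```text
slide [0.0107, 0.0087, 0.0178] spin -0.0001 | t 10.0 grasp [0.5204 0.24   0.0978] yaw 84.99 w 0.0303 f 0.0 F [-0.3  0.1 -0. ]
3348 [0.00033418 0.1259651 ] 0.3210170228669826 ((0.5239765048027039, 0.2902984023094177), (0.061156317591667175, 0.009106291458010674), 85.30184936523438)
0.26 190 0.1264 0.5214
0.272 409 0.1264 0.5224
0.284 434 0.1264 0.5236
0.296 460 0.1264 0.5245
0.308 489 0.1264 0.5255
0.32 262 0.1264 0.5266
32 ((0.5150870680809021, 0.18595656752586365), (0.026551028713583946, 0.009160911664366722), 87.30244445800781)
```

>>> {"op": "jog_arm", "data": {"rows": [{"gripper":0.03,"slide":[0.007,0,0.01],"spin":0},{"gripper":0.03,"slide":[0.007,0,0.022],"spin":0},{"gripper":0.03,"slide":[0.007,0,0.022],"spin":0},{"gripper":0.0,"slide":[0.007,0,0.022],"spin":0},{"gripper":0.0,"slide":[0.007,0,0.022],"spin":0},{"gripper":0.0,"slide":[0.007,0,0.022],"spin":0},{"gripper":0.0,"slide":[0.007,0,0.022],"spin":0},{"gripper":0.0,"slide":[0.007,0,0.022],"spin":0}], "squeeze": 60}}

```text
time_s: 10.85
ee_pos: [0.5211, 0.247, 0.2562]
eef_rot: [3.141, -0.0, 1.483]
force: [-1.3, -0.5, 1.5]
grip_width: 0.0077
grip_force: 60.0
```

>>> {"op": "jog_arm", "data": {"rows": [{"gripper":0.0,"slide":[0,0,0],"spin":0},{"gripper":0.0,"slide":[0,0,-0.01],"spin":0},{"gripper":0.0,"slide":[0,0,-0.03],"spin":0},{"gripper":0.0,"slide":[0,0,-0.05],"spin":0},{"gripper":0.0,"slide":[0,0,-0.07],"spin":0},{"gripper":0.0,"slide":[0,0,-0.08],"spin":0},{"gripper":0.0,"slide":[0,0,-0.08],"spin":0}]}}

```text
time_s: 11.55
ee_pos: [0.521, 0.2471, 0.3373]
eef_rot: [3.14, -0.001, 1.484]
force: [0.4, -0.3, -3.4]
grip_width: 0.008
grip_force: 60.0
```

```bash
cat >> h.py <<'E'
def panel(s,ztop):
    W=s["W"];g=s["o"]["ee_pos"]
    k=(abs(W[...,2]-ztop)<.008)&(abs(W[...,0]-g[0])<.02)&(W[...,1]>g[1]+.02)&(W[...,1]<g[1]+.1);q=W[k]
    c,wh,a=cv2.minAreaRect(q[:,:2].astype(np.float32))
    pf=np.polyfit(q[:,1],q[:,0],1); tip=np.percentile(q[:,1],99.5)
    yc=tip-.0737*np.cos(np.arctan(pf[0]))
    print("panel n",len(q),"z",np.median(q[:,2]).round(4),"tilt",np.polyfit(q[:,1],q[:,2],1)[0].round(4),"yaw",-np.degrees(np.arctan(pf[0])).round(2),"tip",tip.round(4),"centre",np.polyval(pf,yc).round(4),yc.round(4))
E
python3 - <<'E'
from h import *
s=shot("wrist");panel(s,.207);go(.5709,.0766,.15,84.8)
E
```

```text
panel n 4066 z 0.2076 tilt 0.0057 yaw -5.06 tip 0.3209 centre 0.5196 0.2475
slide [-0.1654, 0.0646, 0.006] spin 0.0035 | t 11.6 grasp [0.521  0.2471 0.156 ] yaw 85.0 w 0.0079 f 60.0 F [-0.3 -0.6 -2.9]
```

>>> {"op": "jog_arm", "data": {"rows": [{"gripper":0.0,"slide":[-0.04,0.016,0],"spin":0.002},{"gripper":0.0,"slide":[-0.08,0.032,0],"spin":0.002},{"gripper":0.0,"slide":[-0.12,0.048,0],"spin":0.002},{"gripper":0.0,"slide":[-0.15,0.06,0],"spin":0.002},{"gripper":0.0,"slide":[-0.1656,0.0655,0],"spin":0.002},{"gripper":0.0,"slide":[-0.1656,0.0655,0.03],"spin":0.002},{"gripper":0.0,"slide":[-0.1656,0.0655,0.047],"spin":0.002},{"gripper":0.0,"slide":[-0.1656,0.0655,0.047],"spin":0.002}]}}

```text
time_s: 12.4
ee_pos: [0.5712, 0.0767, 0.2858]
eef_rot: [-3.136, 0.001, 1.482]
force: [0.4, 1.1, -2.6]
grip_width: 0.0078
grip_force: 60.0
```

```bash
python3 - <<'E'
from h import *
s=shot("wrist");panel(s,.161);go(.5709,.0766,.081,84.8)
W=s["W"]
k=(np.hypot(W[...,0]-.543,W[...,1]-.077)<.11)&(abs(W[...,2]-.026)<.004)
q=W[k];c,wh,a=cv2.minAreaRect(q[:,:2].astype(np.float32));print(c,wh,a)
u=np.radians(a); e=np.array([np.cos(u),np.sin(u)]); L=max(wh)
end=np.array(c)+e*L/2; ctr=end-e*.0761; print("pocket", ctr+np.array([e[1],-e[0]])*.0266+e*.0006)
E
```

```text
panel n 3698 z 0.1561 tilt -0.0008 yaw -5.15 tip 0.1504 centre 0.5689 0.077
slide [-0.0002, -0.0006, 0.0267] spin 0.0019 | t 12.45 grasp [0.5711 0.0768 0.1077] yaw 84.91 w 0.0075 f 60.0 F [ 0.3  0.4 -2.5]
(0.5457658767700195, 0.09783174097537994) (0.11397163569927216, 0.1091679185628891) 84.8237533569336
pocket [0.57058705 0.07699322]
```

>>> {"op": "jog_arm", "data": {"rows": [{"gripper":0.0,"slide":[0,0.0006,0.003],"spin":0},{"gripper":0.0,"slide":[0,0.0006,0.006],"spin":0},{"gripper":0.0,"slide":[0,0.0006,0.009],"spin":0},{"gripper":0.0,"slide":[0,0.0006,0.012],"spin":0},{"gripper":0.0,"slide":[0,0.0006,0.012],"spin":0}]}}

```text
time_s: 12.95
ee_pos: [0.5724, 0.0764, 0.2766]
eef_rot: [-3.141, 0.0, 1.482]
force: [-0.1, 0.8, -3.2]
grip_width: 0.0075
grip_force: 60.0
```

```bash
python3 - <<'E'
from h import *
s=shot("wrist");panel(s,.147);go(.5709,.0766,.081,84.8)
E
```

```text
panel n 4062 z 0.1468 tilt 0.0056 yaw -5.14 tip 0.1501 centre 0.5706 0.0767
slide [0.0001, -0.0015, 0.0159] spin 0.0014 | t 13.0 grasp [0.5724 0.0763 0.0969] yaw 84.88 w 0.0075 f 60.0 F [ 0.4 -0.3 -3.9]
```

>>> {"op": "jog_arm", "data": {"rows": [{"gripper":0.0,"slide":[0,0,0.003],"spin":0},{"gripper":0.0,"slide":[0,0,0.006],"spin":0},{"gripper":0.0,"slide":[0,0,0.009],"spin":0},{"gripper":0.0,"slide":[0,0,0.012],"spin":0},{"gripper":0.0,"slide":[0,0,0.0142],"spin":0},{"gripper":0.0,"slide":[0,0,0.0142],"spin":0}]}}

```text
time_s: 13.6
ee_pos: [0.5725, 0.0763, 0.2625]
eef_rot: [-3.141, 0.0, 1.481]
force: [-0.2, 0.7, -2.5]
grip_width: 0.0078
grip_force: 60.0
```

```bash
python3 - <<'E'
from h import *
s=shot("wrist");panel(s,.135);go(.5709,.0766,.081,84.8)
E
```

```text
panel n 4036 z 0.1328 tilt 0.0045 yaw -5.14 tip 0.15 centre 0.5708 0.0766
slide [0.0002, -0.0016, 0.0017] spin 0.0014 | t 13.65 grasp [0.5725 0.0763 0.0827] yaw 84.88 w 0.0075 f 60.0 F [ 0.6 -0.3 -2.6]
```

>>> {"op": "jog_arm", "data": {"rows": [{"gripper":0.04,"slide":[0,0,0],"spin":0},{"gripper":0.04,"slide":[0,0,0],"spin":0},{"gripper":0.04,"slide":[0,0,0],"spin":0},{"gripper":0.04,"slide":[0,0,0],"spin":0},{"gripper":0.04,"slide":[0,0,0],"spin":0},{"gripper":0.04,"slide":[0,0,-0.05],"spin":0},{"gripper":0.04,"slide":[0,0,-0.1],"spin":0},{"gripper":0.04,"slide":[0,0,-0.14],"spin":0}]}}

```text
time_s: 14.45
ee_pos: [0.5722, 0.0763, 0.4057]
eef_rot: [3.14, -0.0, 1.481]
force: [0.9, 0.5, -0.2]
grip_width: 0.0398
grip_force: 0.0
```

```bash
python3 - <<'E'
from h import *
go(.45,.0,.24,175)
E
```

```text
slide [-0.0869, -0.1149, -0.0146] spin -1.5729 | t 14.45 grasp [0.5725 0.0764 0.2257] yaw 84.88 w 0.0398 f 0.0 F [ 0.9  0.5 -0.2]
```

>>> {"op": "jog_arm", "data": {"rows": [{"gripper":0.05,"slide":[-0.03,-0.04,-0.015],"spin":-0.4},{"gripper":0.05,"slide":[-0.0545,-0.088,-0.015],"spin":-0.8},{"gripper":0.05,"slide":[-0.0545,-0.088,-0.015],"spin":-1.573},{"gripper":0.05,"slide":[-0.0545,-0.088,-0.015],"spin":-1.573},{"gripper":0.05,"slide":[-0.0545,-0.088,-0.015],"spin":-1.573},{"gripper":0.05,"slide":[-0.0545,-0.088,-0.015],"spin":-1.573},{"gripper":0.05,"slide":[-0.0545,-0.088,-0.015],"spin":-1.573},{"gripper":0.05,"slide":[-0.0545,-0.088,-0.015],"spin":-1.573}]}}

```text
time_s: 15.25
ee_pos: [0.4799, 0.0299, 0.4178]
eef_rot: [3.142, 0.0, 2.688]
force: [-1.0, -1.2, 0.0]
grip_width: 0.0499
grip_force: 0.0
```

```bash
python3 -c "
from h import *
go(.48,.03,.24,175)"
```

```text
slide [-0.0001, 0.0001, -0.0022] spin -0.3666 | t 15.25 grasp [0.4799 0.0299 0.2378] yaw 154.0 w 0.0499 f 0.0 F [-1.  -1.2  0. ]
```

>>> {"op": "jog_arm", "data": {"rows": [{"gripper":0.05,"slide":[0,0,0],"spin":-0.367},{"gripper":0.05,"slide":[0,0,0],"spin":-0.367},{"gripper":0.05,"slide":[0,0,0],"spin":-0.367},{"gripper":0.05,"slide":[0,0,0],"spin":-0.367}]}}

```text
time_s: 15.65
ee_pos: [0.4799, 0.0299, 0.4178]
eef_rot: [3.142, 0.0, 3.049]
force: [0.1, 0.3, 0.2]
grip_width: 0.05
grip_force: 0.0
```

```bash
python3 - <<'E'
from h import *
s=shot("wrist");save(s,"w4.png");W=s["W"];P=s["p"].astype(int)
red=(P[...,0]>P[...,1]*1.7)&(P[...,0]>60)&(np.hypot(W[...,0]-.484,W[...,1]-.026)<.05)
q=W[red];print(len(q),q.mean(0),np.percentile(q[:,2],[5,50,95]))
t=q[q[:,2]>.06];print(len(t),t.mean(0),cv2.minEnclosingCircle(t[:,:2].astype(np.float32)))
print([(r["point"],r["confidence"]) for r in finder.find_in("lever_knob","wrist")])
k=(W[...,2]>.12)&(W[...,2]<.145)&(abs(W[...,0]-.57)<.03)&(abs(W[...,1]-.077)<.09);q=W[k]
print("panel",len(q),np.median(q[:,2]),cv2.minAreaRect(q[:,:2].astype(np.float32)))
go(.484,.026,.06,175)
E
```

```text
135 [0.48344888 0.02778598 0.06419431] [0.05712528 0.06524766 0.06659679]
126 [0.48358771 0.02757433 0.06504142] ((0.4867313504219055, 0.027440570294857025), 0.005852276924997568)
[([0.5151, 0.0636, 0.0335], 0.65), ([0.3845, -0.1595, 0.0408], 0.2)]
panel 500 0.12593849349905387 ((0.563078761100769, 0.03773675486445427), (0.06936550885438919, 0.002603531815111637), 85.03971862792969)
slide [-0.0044, -0.0035, 0.1778] spin -0.0083 | t 15.75 grasp [0.4799 0.0299 0.2378] yaw 174.53 w 0.0501 f 0.0 F [ 0.4 -0.2  0.1]
```

View pics/w4.png

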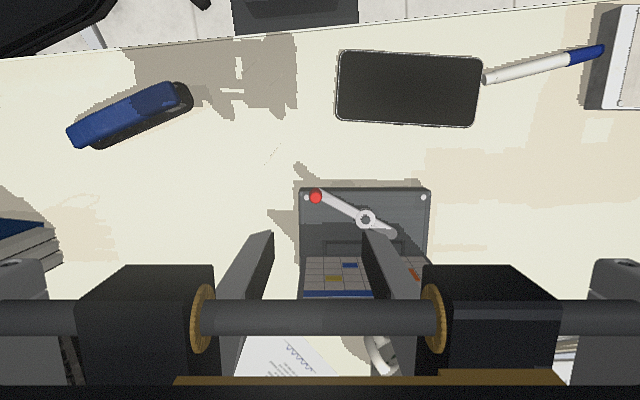

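The picture shows the red knob at (315,197), lever open, and the panel standing in the pocket with its sheet facing the robot. The knob's measured height and 65 mm radius fit, so I go to it.

>>> {"op": "jog_arm", "data": {"rows": [{"gripper":0.05,"slide":[-0.0045,-0.003,0.05],"spin":-0.008},{"gripper":0.05,"slide":[-0.0045,-0.003,0.1],"spin":-0.008},{"gripper":0.05,"slide":[-0.0045,-0.003,0.15],"spin":-0.008},{"gripper":0.05,"slide":[-0.0045,-0.003,0.177],"spin":-0.008},{"gripper":0.018,"slide":[-0.0045,-0.003,0.177],"spin":-0.008},{"gripper":0.018,"slide":[-0.0045,-0.003,0.177],"spin":-0.008},{"gripper":0.018,"slide":[-0.0045,-0.003,0.177],"spin":-0.008},{"gripper":0.018,"slide":[-0.0045,-0.003,0.177],"spin":-0.008}], "squeeze": 4}}

```text
time_s: 16.55
ee_pos: [0.4845, 0.0265, 0.2424]
eef_rot: [3.141, 0.003, 3.056]
force: [0.2, -0.6, 0.1]
grip_width: 0.0218
grip_force: 0.0
```

>>> {"op": "jog_arm", "data": {"rows": [{"gripper":0.018,"slide":[0.0,0.0,0],"spin":0},{"gripper":0.018,"slide":[0.008,0.005,0],"spin":0},{"gripper":0.018,"slide":[0.0136,0.0101,0],"spin":0},{"gripper":0.018,"slide":[0.022,0.02,0],"spin":0},{"gripper":0.018,"slide":[0.0282,0.0314,0],"spin":0},{"gripper":0.018,"slide":[0.032,0.0438,0],"spin":0},{"gripper":0.018,"slide":[0.0333,0.054,0],"spin":0},{"gripper":0.018,"slide":[0.0333,0.059,0],"spin":0}]}}

```text
time_s: 17.35
ee_pos: [0.456, 0.0892, 0.2408]
eef_rot: [-3.141, 0.0, 3.058]
force: [-2.1, -6.9, 1.7]
grip_width: 0.0195
grip_force: 4.0
```

>>> {"op": "jog_arm", "data": {"rows": [{"gripper":0.018,"slide":[0.0,0.001,0],"spin":0},{"gripper":0.018,"slide":[0.0,0.001,0],"spin":0}]}}

```text
time_s: 17.55
ee_pos: [0.4561, 0.0891, 0.2407]
eef_rot: [-3.14, -0.001, 3.057]
force: [-3.8, -8.4, 3.3]
grip_width: 0.0184
grip_force: 4.0
```

```bash
python3 -c "
from h import *
go(.45,.085,.06,175)"
```

```text
slide [0.0058, -0.0046, 0.0007] spin 0.0028 | t 17.55 grasp [0.456  0.0889 0.0607] yaw 175.16 w 0.0184 f 4.0 F [-3.8 -8.4  3.3]
```

>>> {"op": "jog_arm", "data": {"rows": [{"gripper":0.05,"slide":[0.0,-0.0022,0],"spin":0},{"gripper":0.05,"slide":[0.0,-0.0022,0],"spin":0},{"gripper":0.05,"slide":[0.0,-0.0022,0],"spin":0},{"gripper":0.05,"slide":[0.0,-0.0022,0],"spin":0},{"gripper":0.05,"slide":[0.0,-0.002,-0.05],"spin":0},{"gripper":0.05,"slide":[0.0,-0.002,-0.1],"spin":0},{"gripper":0.05,"slide":[0.0,-0.002,-0.15],"spin":0},{"gripper":0.05,"slide":[0.0,-0.002,-0.19],"spin":0}]}}

```text
time_s: 18.35
ee_pos: [0.4555, 0.0871, 0.4338]
eef_rot: [3.141, 0.002, 3.057]
force: [0.1, -0.2, 0.2]
grip_width: 0.0499
grip_force: 0.0
```

```bash
python3 - <<'E'
from h import *
s=shot("wrist");W=s["W"];P=s["p"].astype(int)
red=(P[...,0]>P[...,1]*1.7)&(P[...,0]>60)&(np.hypot(W[...,0]-.456,W[...,1]-.086)<.06)
q=W[red];print(len(q),q.mean(0))
k=(W[...,2]>.12)&(W[...,2]<.145)&(abs(W[...,0]-.57)<.03)&(abs(W[...,1]-.077)<.09);q=W[k]
print("panel",len(q),np.median(q[:,2]),cv2.minAreaRect(q[:,:2].astype(np.float32)))
s=shot("top");W=s["W"];P=s["p"].astype(int)
go(.43,-.37,.30,77.8)
E
```

```text
127 [0.45533605 0.08678693 0.06431428]
panel 0 nan ((0.0, 0.0), (0.0, 0.0), 0.0)
slide [-0.0135, -0.4576, -0.0447] spin 1.6986 | t 18.45 grasp [0.4575 0.0874 0.256 ] yaw 175.12 w 0.0501 f 0.0 F [0.  1.  0.3]
  return _methods._mean(a, axis=axis, dtype=dtype,
  ret = ret.dtype.type(ret / rcount)
```

>>> {"op": "jog_arm", "data": {"rows": [{"gripper":0.094,"slide":[-0.0713,-0.453,-0.024],"spin":1.6986},{"gripper":0.094,"slide":[-0.0713,-0.453,-0.024],"spin":1.6986},{"gripper":0.094,"slide":[-0.0713,-0.453,-0.024],"spin":1.6986},{"gripper":0.094,"slide":[-0.0713,-0.453,-0.024],"spin":1.6986},{"gripper":0.094,"slide":[-0.0713,-0.453,-0.024],"spin":1.6986},{"gripper":0.094,"slide":[-0.0713,-0.453,-0.024],"spin":1.6986},{"gripper":0.094,"slide":[-0.0713,-0.453,-0.024],"spin":1.6986},{"gripper":0.094,"slide":[-0.0713,-0.453,-0.024],"spin":1.6986}]}}

```text
time_s: 19.25
ee_pos: [0.484, -0.3135, 0.4507]
eef_rot: [-3.141, -0.001, 1.85]
force: [1.1, 1.0, 0.4]
grip_width: 0.0941
grip_force: 0.0
```

```bash
python3 - <<'E'
from h import *
go(.49,-.37,.28,77.8)
E
```

```text
slide [-0.056, -0.0098, -0.0093] spin 0.4923 | t 19.25 grasp [ 0.4839 -0.3134  0.2707] yaw 106.01 w 0.0941 f 0.0 F [1.1 1.  0.4]
```

>>> {"op": "jog_arm", "data": {"rows": [{"gripper":0.094,"slide":[-0.056,-0.0098,-0.0093],"spin":0.4923},{"gripper":0.094,"slide":[-0.056,-0.0098,-0.0093],"spin":0.4923},{"gripper":0.094,"slide":[-0.056,-0.0098,-0.0093],"spin":0.4923},{"gripper":0.094,"slide":[-0.056,-0.0098,-0.0093],"spin":0.4923},{"gripper":0.094,"slide":[-0.056,-0.0098,-0.0093],"spin":0.4923},{"gripper":0.094,"slide":[-0.056,-0.0098,-0.0093],"spin":0.4923}]}}

```text
time_s: 19.85
ee_pos: [0.4907, -0.3678, 0.4602]
eef_rot: [-3.141, -0.0, 1.366]
force: [-0.2, 0.6, 0.0]
grip_width: 0.0936
grip_force: 0.0
```

```bash
python3 - <<'E'
from h import *
go(.49,-.37,.28,77.8)
s=shot("wrist");save(s,"w5.png");W=s["W"]; np.savez("/tmp/w5.npz",p=s["p"],W=W,d=s["d"])
m=finder.masks_of("clip","wrist");print([(round(r["confidence"],2),int(r["region"].sum())) for r in m])
if m:
    r=m[0]["region"];q=W[r];print(np.nanpercentile(q[:,2],[2,50,98]))
near=(np.hypot(W[...,0]-.49,W[...,1]+.368)<.05)
for a,b in((.163,.185),(.155,.163),(.118,.131)):
    q=W[near&(W[...,2]>a)&(W[...,2]<b)]
    if len(q)>3:print(a,len(q),q.mean(0).round(4),cv2.minAreaRect(q[:,:2].astype(np.float32)))
E
```

```text
slide [-0.0023, -0.0003, 0.0002] spin 0.0081 | t 19.85 grasp [ 0.4906 -0.3677  0.2802] yaw 78.27 w 0.0936 f 0.0 F [-0.2  0.6  0. ]
[(0.9, 1751)]
[0.1222422  0.14311732 0.17506616]
0.163 296 [ 0.4895 -0.3667  0.1723] ((0.48868757486343384, -0.3680129647254944), (0.032745156437158585, 0.056635573506355286), 78.3345718383789)
0.155 69 [ 0.4896 -0.3648  0.1595] ((0.48890435695648193, -0.3681034743785858), (0.03726356849074364, 0.04527846723794937), 78.15454864501953)
0.118 173 [ 0.4907 -0.3578  0.1247] ((0.49084416031837463, -0.3678816556930542), (0.09938488155603409, 0.0141238858923316), 82.5559310913086)
```

View pics/w5.png

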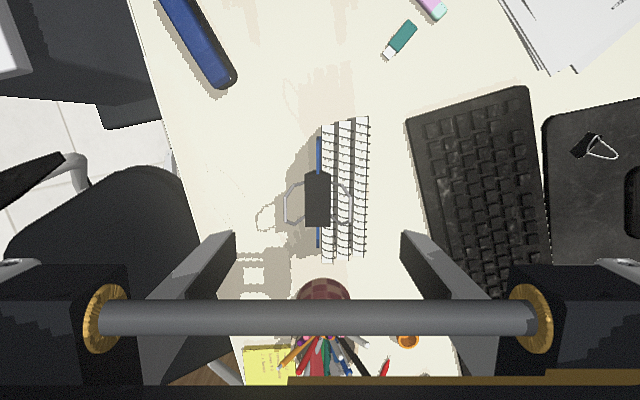

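The picture shows the clip at (317,200) square under the tool, its handle wires from column 284 to 352. Tip height is 0.172 and width 57 mm, as expected. The pencil cup is at (322,300), so I check its height before descending.

```bash
python3 - <<'E'
from h import *
W=np.load("/tmp/w5.npz")["W"];T=np.load("/tmp/top0.npz")["W"]
for n,W in(("w",W),("top",T)):
  for y in np.arange(-.56,-.30,.02):
    k=(abs(W[...,1]-y)<.01)&(abs(W[...,0]-.49)<.1)&(W[...,2]<.25); print(n,round(y,2),k.sum(),np.nanpercentile(W[k][:,2],99).round(3) if k.any() else None,end="; ")
  print()
go(.4897,-.368,.172,78.3)
E
```

```text
w -0.56 2246 0.143; w -0.54 1514 0.146; w -0.52 2271 0.135; w -0.5 1717 0.138; w -0.48 1292 0.002; w -0.46 1266 0.002; w -0.44 1848 0.11; w -0.42 1888 0.124; w -0.4 1816 0.143; w -0.38 2533 0.175; w -0.36 2777 0.175; w -0.34 2809 0.159; w -0.32 2617 0.124; w -0.3 2554 0.107; 
top -0.56 466 0.147; top -0.54 411 0.143; top -0.52 606 0.137; top -0.5 389 0.093; top -0.48 338 0.009; top -0.46 266 0.008; top -0.44 345 0.111; top -0.42 365 0.118; top -0.4 328 0.142; top -0.38 388 0.173; top -0.36 399 0.176; top -0.34 409 0.149; top -0.32 403 0.121; top -0.3 468 0.11; 
slide [-0.0005, -0.0009, 0.1086] spin -0.0009 | t 19.95 grasp [ 0.4906 -0.3677  0.2806] yaw 78.25 w 0.0943 f 0.0 F [-0.1 -0.4 -0.1]
```

Clear. Descend and squeeze.

>>> {"op": "jog_arm", "data": {"rows": [{"gripper":0.094,"slide":[-0.0005,-0.001,0.045],"spin":0},{"gripper":0.094,"slide":[-0.0005,-0.001,0.09],"spin":0},{"gripper":0.094,"slide":[-0.0005,-0.001,0.108],"spin":0},{"gripper":0.094,"slide":[-0.0005,-0.001,0.108],"spin":0},{"gripper":0.026,"slide":[-0.0005,-0.001,0.108],"spin":0},{"gripper":0.026,"slide":[-0.0005,-0.001,0.108],"spin":0},{"gripper":0.026,"slide":[-0.0005,-0.001,0.108],"spin":0},{"gripper":0.026,"slide":[-0.0005,-0.001,0.108],"spin":0}], "squeeze": 25}}

```text
time_s: 20.75
ee_pos: [0.4896, -0.3681, 0.3539]
eef_rot: [3.14, 0.001, 1.364]
force: [0.3, 0.8, -0.2]
grip_width: 0.0655
grip_force: 0.0
```

>>> {"op": "jog_arm", "data": {"rows": [{"gripper":0.026,"slide":[0,0,0],"spin":0},{"gripper":0.026,"slide":[0,0,0],"spin":0},{"gripper":0.026,"slide":[0,0,0],"spin":0},{"gripper":0.026,"slide":[0,0,0],"spin":0},{"gripper":0.026,"slide":[0,0,0],"spin":0},{"gripper":0.026,"slide":[0,0,0],"spin":0},{"gripper":0.026,"slide":[0,0,0],"spin":0}]}}

```text
time_s: 21.45
ee_pos: [0.4895, -0.3681, 0.3529]
eef_rot: [-3.142, -0.0, 1.364]
force: [-0.0, -0.3, -0.1]
grip_width: 0.0265
grip_force: 16.0
```

>>> {"op": "jog_arm", "data": {"rows": [{"gripper":0.026,"slide":[0,0,0],"spin":0},{"gripper":0.026,"slide":[0,0,-0.01],"spin":0},{"gripper":0.026,"slide":[0,0,-0.03],"spin":0},{"gripper":0.026,"slide":[0,0,-0.05],"spin":0},{"gripper":0.026,"slide":[0,0,-0.07],"spin":0},{"gripper":0.026,"slide":[0,0,-0.08],"spin":0},{"gripper":0.026,"slide":[0,0,-0.08],"spin":0},{"gripper":0.026,"slide":[0,0,-0.08],"spin":0}]}}

```text
time_s: 22.25
ee_pos: [0.4895, -0.3681, 0.4323]
eef_rot: [-3.141, -0.0, 1.364]
force: [-0.0, -0.1, -0.4]
grip_width: 0.0266
grip_force: 16.0
```

```bash
python3 - <<'E'
from h import *
go(.5722,.0764,.32,84.9)
s=shot("wrist");save(s,"w6.png",(160,80,480,320),1.5);W=s["W"];np.savez("/tmp/w6.npz",p=s["p"],W=W,d=s["d"])
m=finder.masks_of("clip","wrist");print([(round(r["confidence"],2),int(r["region"].sum()),np.nanmedian(W[r["region"]],0).round(3)) for r in m])
E
```

```text
slide [0.452, -0.0103, -0.0675] spin -0.1176 | t 22.25 grasp [ 0.4894 -0.368   0.2523] yaw 78.16 w 0.0266 f 16.01 F [-0.  -0.1 -0.4]
[(0.69, 4242, array([ 0.488, -0.365,  0.218]))]
```

View pics/w6.png

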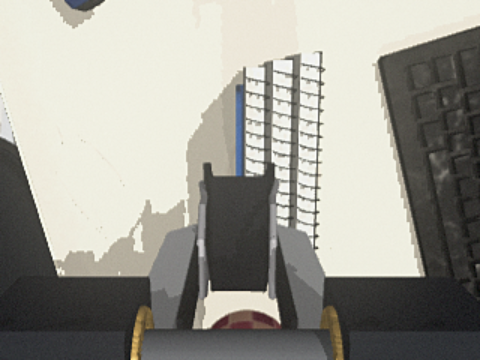

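The picture shows the clip held wide open between the fingers, square and clear of the bookend, its lips spread at (207,165) and (270,165). I measure it in the tool frame.

```bash
python3 - <<'E'
from h import *
W=np.load("/tmp/w6.npz")["W"];P=np.load("/tmp/w6.npz")["p"].astype(int)
o=telemetry.get_obs();R=Ro.from_euler("xyz",o["eef_rot"]).as_matrix()
T=(W-o["ee_pos"])@R; T[...,2]-=.18   # tool frame, grasp origin
dark=P.max(-1)<90
k=dark&(abs(T[...,0])<.045)&(abs(T[...,1])<.03)&(T[...,2]>.015)&(T[...,2]<.07)
q=T[k];print(len(q))
h,e=np.histogram(q[:,2],bins=11,range=(.015,.07));print(dict(zip((e*1000).round().astype(int).tolist(),h.tolist())))
sp=q[(q[:,2]<.036)];print("spine",len(sp),np.percentile(sp,[1,50,99],axis=0).round(4).tolist(),cv2.minAreaRect(sp[:,:2].astype(np.float32)),"slope z vs x",np.polyfit(sp[:,0],sp[:,2],1))
lo=q[(q[:,2]>.036)];print("jaws",len(lo),np.percentile(lo,[1,50,99],axis=0).round(4).tolist())
E
```

```text
3293
{15: 8, 20: 9, 25: 6, 30: 2633, 35: 319, 40: 82, 45: 59, 50: 47, 55: 36, 60: 94, 65: 0}
spine 2948 [[-0.0245, -0.0127, 0.0323], [0.0008, -0.001, 0.0341], [0.0241, 0.011, 0.0356]] ((-0.0002572089433670044, -0.0024206871166825294), (0.05028166621923447, 0.02768569625914097), 0.7630411982536316) slope z vs x [-0.00026267  0.0340479 ]
jaws 345 [[-0.0237, -0.0161, 0.0361], [0.0084, -0.0133, 0.0505], [0.0248, 0.0155, 0.0632]]
```

>>> {"op": "jog_arm", "data": {"rows": [{"gripper":0.026,"slide":[0.04,-0.001,-0.01],"spin":-0.02},{"gripper":0.026,"slide":[0.085,-0.002,-0.02],"spin":-0.04},{"gripper":0.026,"slide":[0.13,-0.003,-0.02],"spin":-0.06},{"gripper":0.026,"slide":[0.175,-0.004,-0.02],"spin":-0.08},{"gripper":0.026,"slide":[0.22,-0.005,-0.02],"spin":-0.1},{"gripper":0.026,"slide":[0.265,-0.006,-0.02],"spin":-0.1176},{"gripper":0.026,"slide":[0.31,-0.007,-0.02],"spin":-0.1176},{"gripper":0.026,"slide":[0.34,-0.008,-0.02],"spin":-0.1176}]}}

```text
time_s: 23.15
ee_pos: [0.5516, -0.0311, 0.4522]
eef_rot: [-3.14, -0.0, 1.483]
force: [0.2, -0.1, -0.3]
grip_width: 0.0262
grip_force: 16.0
```

```bash
python3 - <<'E'
from h import *
go(.5722,.0764,.26,84.9)
E
```

```text
slide [0.1089, 0.0112, 0.0122] spin 0.0015 | t 23.15 grasp [ 0.5514 -0.031   0.2722] yaw 84.99 w 0.0262 f 16.01 F [ 0.2 -0.1 -0.3]
```

```bash
cat > m.py <<'E'
from h import *
s=shot("wrist");W=s["W"];P=s["p"].astype(int);o=s["o"]
R=Ro.from_euler("xyz",o["eef_rot"]).as_matrix();T=(W-o["ee_pos"])@R;T[...,2]-=.18
dark=P.max(-1)<90
sp=T[dark&(abs(T[...,0])<.03)&(abs(T[...,1])<.016)&(T[...,2]>.03)&(T[...,2]<.037)]
print("spine",len(sp),np.median(sp,0).round(4),np.percentile(sp[:,0],[1,99]).round(4),"slope",np.polyfit(sp[:,0],sp[:,2],1)[0].round(3))
k=(abs(W[...,2]-.1325)<.006)&(abs(W[...,0]-.5715)<.02)&(abs(W[...,1]-.077)<.085)
q=W[k];c,wh,a=cv2.minAreaRect(q[:,:2].astype(np.float32))
pf=np.polyfit(q[:,1],q[:,0],1)
print("panel",len(q),c,wh,a,np.median(q[:,2]),"yrange",np.percentile(q[:,1],[.5,99.5]).round(4),"x at .0766:",np.polyval(pf,.0766).round(4),"zslope",np.polyfit(q[:,1],q[:,2],1)[0])
go(.5722,.0764,.182,84.9)
E
python3 m.py
```

```text
spine 2931 [ 0.001  -0.0012  0.0346] [-0.0242  0.0243] slope -0.001
panel 1693 (0.5702847242355347, 0.06862947344779968) (0.1314295530319214, 0.009237004444003105) 84.83070373535156 0.13235868734890277 yrange [0.0042 0.133 ] x at .0766: 0.5708 zslope -0.0006495684738670745
slide [0.1061, 0.0113, 0.0903] spin 0.0034 | t 23.2 grasp [ 0.5518 -0.0282  0.2722] yaw 85.09 w 0.0262 f 16.01 F [ 1.1  2.6 -0.4]
```

>>> {"op": "jog_arm", "data": {"rows": [{"gripper":0.026,"slide":[0.04,0.004,0],"spin":0.003},{"gripper":0.026,"slide":[0.08,0.008,0],"spin":0.003},{"gripper":0.026,"slide":[0.107,0.011,0],"spin":0.003},{"gripper":0.026,"slide":[0.107,0.011,0],"spin":0.003},{"gripper":0.026,"slide":[0.107,0.011,0.02],"spin":0.003},{"gripper":0.026,"slide":[0.107,0.011,0.04],"spin":0.003},{"gripper":0.026,"slide":[0.107,0.011,0.055],"spin":0.003},{"gripper":0.026,"slide":[0.107,0.011,0.055],"spin":0.003}]}}

```text
time_s: 24.0
ee_pos: [0.5717, 0.071, 0.3955]
eef_rot: [-3.137, 0.001, 1.478]
force: [-0.1, 0.5, -0.6]
grip_width: 0.0264
grip_force: 16.0
```

```bash
python3 m.py
```

```text
spine 2960 [ 0.0012 -0.0012  0.0346] [-0.0242  0.0247] slope -0.001
panel 1371 (0.5708684921264648, 0.07668319344520569) (0.14731444418430328, 0.009177068248391151) 84.78641510009766 0.13230824400119176 yrange [0.0039 0.1498] x at .0766: 0.5709 zslope -0.0008525503507916628
slide [0.0053, -0.0001, 0.0351] spin -0.0036 | t 24.05 grasp [0.5715 0.0711 0.2171] yaw 84.69 w 0.0261 f 16.0 F [ 0.5 -0.1 -0.4]
```

>>> {"op": "jog_arm", "data": {"rows": [{"gripper":0.026,"slide":[0.005,0,0],"spin":0},{"gripper":0.026,"slide":[0.005,0,0.005],"spin":0},{"gripper":0.026,"slide":[0.005,0,0.012],"spin":0},{"gripper":0.026,"slide":[0.005,0,0.02],"spin":0},{"gripper":0.026,"slide":[0.005,0,0.028],"spin":0},{"gripper":0.026,"slide":[0.005,0,0.034],"spin":0},{"gripper":0.026,"slide":[0.005,0,0.035],"spin":0},{"gripper":0.026,"slide":[0.005,0,0.035],"spin":0}]}}

```text
time_s: 24.85
ee_pos: [0.5724, 0.0769, 0.3628]
eef_rot: [-3.141, 0.0, 1.479]
force: [-0.7, 0.6, -0.3]
grip_width: 0.0264
grip_force: 16.0
```

>>> {"op": "jog_arm", "data": {"rows": [{"gripper":0.026,"slide":[0,0,0],"spin":0},{"gripper":0.026,"slide":[0,0,0],"spin":0},{"gripper":0.026,"slide":[0,0,0],"spin":0}]}}

```text
time_s: 25.15
ee_pos: [0.5724, 0.0769, 0.3632]
eef_rot: [3.141, -0.0, 1.479]
force: [-0.6, 0.1, -0.5]
grip_width: 0.0262
grip_force: 16.0
```

```bash
python3 m.py; python3 -c "
from h import *
s=shot('wrist');save(s,'w7.png',(160,40,480,320),1.5)"
```

```text
spine 2957 [ 0.0012 -0.0012  0.0346] [-0.0243  0.0246] slope -0.001
panel 1634 (0.5717200636863708, 0.08783642947673798) (0.12395769357681274, 0.03404084965586662) 72.5926742553711 0.1323797161854698 yrange [0.0262 0.15  ] x at .0766: 0.5704 zslope -0.0038296590477384556
slide [-0.0005, -0.0001, 0.0012] spin -0.003 | t 25.2 grasp [0.5724 0.0769 0.1832] yaw 84.73 w 0.0265 f 16.0 F [ 0.5 -0.2 -0.2]
```

View pics/w7.png

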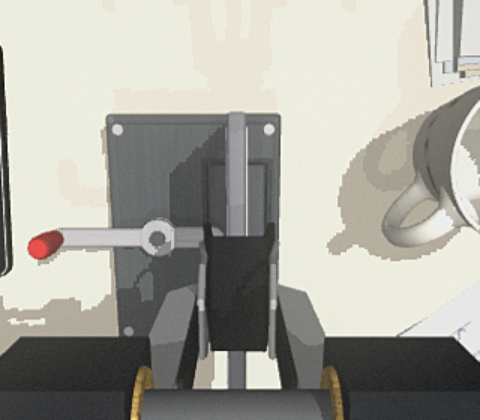

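The picture shows the panel edge at column 237, centred between the jaws at (206,230) and (272,230). The lever is shut, with its knob at (45,243). The lips are about 14 mm below the top edge and I read no contact force, so I hand in.

```bash
python3 -c "
from h import *
print(workorder.hand_in())"
```

```text
the job is handed in; nothing more can be done
None
```

The job is handed in (no verdict came back): the panel is fully down in the pocket with the lever shut over its foot, and the gripper is holding the clip squeezed open over the middle of the panel's top edge, clear on both sides. The first try at seating the panel caught on the pocket rim, so I righted it on the desk and seated it again.

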